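# Roll the length stop up to the tube

## Robot

A 6-joint arm with a two-finger parallel gripper is mounted at the origin on the work surface. World frame = base frame: x ahead of the robot, y to its left, z up, the work surface at z = 0. Lengths are in m, angles in rad, forces in N, time in s.
With the tool pointing down it reaches from about 0.4 to 0.925 m from the base axis. Payload 3.4 kg.
Tool frame: the origin (TCP) lies on the centre line of the jaws, within the pads' length; the fingertips stand 14 mm ahead of it and the grasp point (between the pads) lies 5 mm behind it (robot.tip_reach is the z of the fingertips in the tool frame, in m); z points along the fingers, y is the line along which they close (so a half turn about z gives the same grasp; the last joint's range is limited). The gripper opens to 85 mm and grips with 20 to 120 N. Pads are 22 mm wide; open, the fingers measure 114 mm over their backs; the gripper's body (76 mm by 85 mm) begins 54 mm behind the grasp point. The pads swing forward as they close: fully open they stand 13 mm farther back than shut.
Start: joints at [1.238, 0.307, 1.506, -0, 1.328, -0.073], TCP at [0.147, 0.556, 0.245] pointing down, gripper open.
Joint ranges: [-3.12, 3.12], [-1.05, 2.28], [0.14, 2.33], [-1.42, 4.57], [0.1, 2.73], [-2.68, 2.68]. Speed limits (rad/s): [2.57, 2.57, 3.14, 3.14, 3.14, 3.14].

## Interface

Orientations are given as a unit quaternion [x, y, z, w].
In Python, from workcell import robot gives the robot as it stands.
- The arm moves only by the tool move_tool, called by a JSON object that holds its "fn" and its "kwargs". Schema: {"type":"object","properties":{"offsets":{"type":"array","items":{"type":"array","items":{"type":"array","items":{"type":"number"},"minItems":6,"maxItems":6},"minItems":1,"maxItems":8},"minItems":1,"maxItems":1},"jaw":{"type":"number"},"only":{"type":"string"},"quiet":{"type":"boolean"},"lines":{"type":"string"}},"required":["offsets"],"additionalProperties":false}. offsets is a list that holds a single list of rows (three levels of brackets), with 1 to 8 rows, each of 6 numbers: dx, dy, dz in units of 100 mm, then a rotation vector rx, ry, rz in rad; each row is the pose to reach, as a shift and turn from the pose commanded when the call began, along the tool's axes at that moment; what a row does not reach only later rows make up. A row lasts 1/8 s, in which the tool goes at most 0.0625 m and 0.188 rad, less where a joint would pass 70% of its speed; a pose out of reach is approached as far as the arm can. jaw is the opening from 0.0 (shut) to 1.0 (fully open), set as the call begins (left out keeps the last). The fingers move at their own pace and stop on an object; the grip force is fixed at half the most. Time passes only in rows, so rows that do not move let the fingers close. The tool returns the time, the measured TCP pose, the force, the opening and the grip force at its end. only (a regular expression) keeps the lines of the reply that match it, lines (a string "A,B") keeps lines A to B, and quiet returns only ok. Input that does not fit is refused with a message, and nothing moves.
- robot.sense(): the state, without advancing time (a new reading comes with each control period).
- robot.camera(name): name is "side" or "top" or "wrist"; returns (picture, depth): 384x512x3 uint8, red, green, blue; 384x512 float32, m along the optical axis (not along the pixel's ray), 0 where there is no reading.
- robot.camera_model(name): a dict with "fx", "fy", "cx", "cy" (pixels), "R" (3x3) and "t" (3): a world point X has camera coordinates R X + t; the wrist camera has in their place "mount" (4x4, takes a point from camera to tool coordinates, whose origin is the TCP and whose axes are the flange's). Camera axes: x right, y down, z forward; pixel columns grow to the right and rows downward; lengths in m; the calibration is good to about 2 mm. A picture is of the moment at which its call begins: read the wrist's pose just before it. camera_model takes no time and is no camera call.
- robot.finish_job(): hands the job in; it is judged then, once.
Trained networks look in the newest picture that a camera, given by its name, has taken for a name from the list of things; names that differ only in an ending like _2 or _b are one class to them, and where a whole thing is asked for, a point or a joint stands for the part that bears it (a point fixed in the world has none). Each returns a list of dicts, best first, with "p" (0 to 1); they miss things now and then, are a little off and sometimes report something else, mostly with a low value. They report only what shows in the picture. A call takes as long as a camera call. They do not tell look-alikes from the thing itself.
- robot.spot_in(camera, label): "bbox" ([left, top, right, bottom] in pixels, round what is visible of it).
- robot.masks_of(camera, label): "region" (384x512 bool, what is visible of it) and "bbox" ([left, top, right, bottom] in pixels, round what is visible of it).
The state is a dict: "clock": time; "qpos": joint angles; "joint_vel": joint speeds; "joint_torque": joint torques, N m; "eef_pos": TCP position; "orientation": TCP orientation; "wrist_force": force on the tool from outside, world axes, zero at the start; "wrist_torque": the same for the moment, N m; "opening": opening from 0.0 (shut) to 1.0 (fully open); "gripper_force": force on a finger pad.
Only numpy, scipy, OpenCV 4.12 (cv2) and the standard library are available. Lean on these libraries where they do the work, as an engineer would, in place of code of your own. Each camera call takes 0.05 s, during which the arm holds its last target. There are 200 camera calls.

## Task

Two identical yellow tube fixtures stand on the bench; only one holds a steel tube. With a fingertip on the exposed rim of that fixture's recessed thumbwheel, roll the wheel until the steel stop plate has come up to the tube's end: touching it, or with no more than about 10 mm left between them. Move the stop only by its wheel (do not push the stop itself), do not shove the tube along, and leave the empty fixture's setting alone.

Things in the scene. Friction and masses are not known exactly. Their poses are not given: they have to be found in the camera images.
- thumbwheel: Wheel of the fixture with the tube: ridged alloy disc on edge, radius 40 mm, 18 wide, in a fixed yellow housing. Origin: its centre, 42 mm above bench; x axis = axle, level. Housing top is at 68 mm; the rim shows through a slot there, top at 82 mm, exposed chord 61 mm. Rub the top lightly in the stop's +y: stop moves +y, 1.5 mm per mm rolled. Takes about 2 N, stays put; repeat strokes are fine.
- stop: Stop of the fixture with the tube: steel plate 50 wide, 60 high, 10 mm thick, on a 64 x 28 mm carriage on two bars, its centreline 78 mm from the wheel's centre on the stop's +x side. Origin: centre of the face toward the tube, 76 mm above bench (plate top 107 mm). y axis: level, along the bars toward the tube, the direction of travel and of rolling; z up.
- tube_end (a point): Centre of the tube's end face toward the stop. Loose steel tube, 32 mm diameter, 130 mm long, about 0.35 kg, lying along the stop's y axis in two V saddles in line with the stop, axis 76 mm above bench. Its y in the stop's frame is the gap to close, 50 to 90 mm at the start.
- spare_stop: Stop of the identical empty fixture beside it, with its own thumbwheel in the same place; same shape, origin and axes as the other stop. Leave it as it is.
Not all that is in view belongs to the job. Leave any blue or purple look-alike of the part that bears tube_end alone.

How it is judged:
On the way:
1. a fingertip presses on the rim of the thumbwheel (contact force between the fingers and thumbwheel above 0.5 N), for 0.1 s.
At the end, for the whole second after the job is handed in: The stop's face is within 13 mm of the tube's end (or touching it) and at rest, the tube is less than 10 mm from where it lay, and the empty fixture's stop is less than 10 mm from where it was (y of tube_end in the frame of stop between -0.005 and 0.013 m and linear speed of stop below 0.005 m/s and distance of each of tube_end, spare_stop from where it was at the start of the episode below 0.01 m).
It fails at once if the robot pushes the stop itself (over 1 N) (contact force between any of the fingers, the arm and stop above 1 N).
It fails at once if the tube is shoved more than 15 mm (distance of tube_end from where it was at the start of the episode above 0.015 m).
It fails at once if the empty fixture's stop is moved more than 10 mm (distance of spare_stop from where it was at the start of the episode above 0.01 m).
It also fails if it takes over 45 s, if anything falls off the work surface, if the arm or the gripper's body presses on something with over 40 N, if the wrist force passes 120 N, or if a joint passes its speed limit or range.

## Working session

There is one attempt and no reset: what is moved stays moved. The work goes in short steps, Python scripts to look and compute and a tool call to move; the robot and the scene stay as the last step left them, time stands still between calls to the robot, and variables do not carry over. Pictures are saved under pics/ and viewed, at most 10 in all, crops included, and the job is handed in when it is done.

```bash
mkdir -p pics
```

Create h.py:
```python
from workcell import robot
import numpy as np, cv2
from scipy.spatial.transform import Rotation as Ro
def cam(n):
    p,d=robot.camera(n); return p,d
def pts(n,d,mask):
    m=robot.camera_model(n); v,u=np.nonzero(mask&(d>0)); z=d[v,u]
    c=np.c_[(u-m['cx'])*z/m['fx'],(v-m['cy'])*z/m['fy'],z]
    if 'R' in m: return (c-np.array(m['t']))@np.array(m['R'])
    M=np.array(m['mount']); s=robot.sense()
    return (c@M[:3,:3].T+M[:3,3])@Ro.from_quat(s['orientation']).as_matrix().T+s['eef_pos']
```

Run:
```python
from h import *
ims=[]
for n in ['top','side']:
    p,d=cam(n); cv2.imwrite(f'pics/{n}.png',p[...,::-1])
    np.save(n+'d',d)
    for l in ['thumbwheel','stop','tube_end','spare_stop']:
        for r in robot.masks_of(n,l)[:4]:
            P=pts(n,d,r['region'])
            print(n,l,round(r['p'],2),np.round(r['bbox']),np.round(np.median(P,0),3),np.round(P.min(0),3),np.round(P.max(0),3))
print(robot.sense())
```

```text
top stop 0.63 [251. 150. 261. 173.] [0.559 0.12  0.059] [0.528 0.102 0.019] [0.596 0.138 0.115]
top tube_end 0.9 [194. 146. 233. 163.] [0.593 0.257 0.089] [0.567 0.191 0.027] [0.626 0.322 0.099]
top tube_end 0.87 [239. 214. 272. 237.] [0.344 0.124 0.029] [ 0.302  0.066 -0.005] [0.387 0.185 0.039]
top tube_end 0.76 [114. 195. 151. 212.] [0.431 0.546 0.029] [0.397 0.487 0.002] [0.465 0.61  0.041]
top tube_end 0.69 [167. 207. 189. 248.] [0.339 0.403 0.028] [ 0.271  0.367 -0.006] [0.405 0.445 0.04 ]
top spare_stop 0.73 [197. 146. 231. 164.] [0.594 0.255 0.089] [0.567 0.191 0.027] [0.626 0.321 0.099]
top spare_stop 0.6 [370. 150. 387. 170.] [ 0.562 -0.278  0.071] [ 0.534 -0.314  0.02 ] [ 0.594 -0.27   0.114]
side thumbwheel 0.62 [249. 179. 263. 190.] [0.499 0.172 0.078] [0.488 0.157 0.067] [0.514 0.202 0.083]
side stop 0.7 [268. 185. 291. 206.] [0.566 0.12  0.067] [0.531 0.097 0.037] [0.597 0.137 0.11 ]
side tube_end 0.79 [255. 140. 284. 154.] [0.609 0.487 0.024] [0.549 0.457 0.001] [0.677 0.531 0.036]
side tube_end 0.77 [276. 155. 286. 181.] [0.594 0.234 0.088] [0.57  0.184 0.061] [0.627
[... 340 characters left out ...]
 0.5, 'qpos': array([ 1.23847485e+00,  3.06830092e-01,  1.50645959e+00, -4.79220414e-06,
        1.32842845e+00, -7.34961340e-02]), 'joint_vel': array([ 0.00215564, -0.00255802,  0.00036822,  0.00044692,  0.00024944,
        0.0003191 ]), 'joint_torque': array([-1.67083035e-03, -4.57042873e+01, -2.52075219e+01, -2.46573873e-04,
        2.89473959e-03,  3.59670480e-05]), 'eef_pos': array([0.14717965, 0.55580655, 0.24526511]), 'orientation': array([ 1.29051179e-01,  9.91637933e-01, -6.19212958e-05, -1.03649448e-05]), 'wrist_force': array([-0.17055705, -0.93931035, -0.74003824]), 'wrist_torque': array([ 0.00451446, -0.03630831,  0.02333495]), 'gripper_force': 0.0, 'opening': 0.9983754197619422}
```

View pics/top.png

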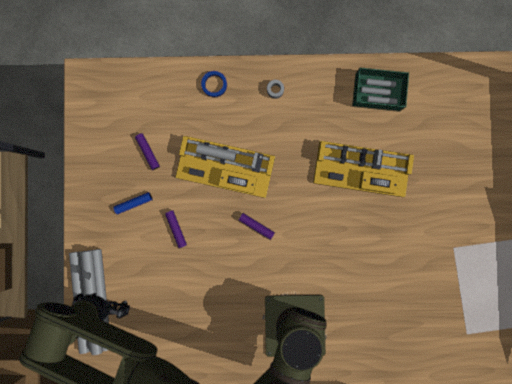

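View pics/side.png

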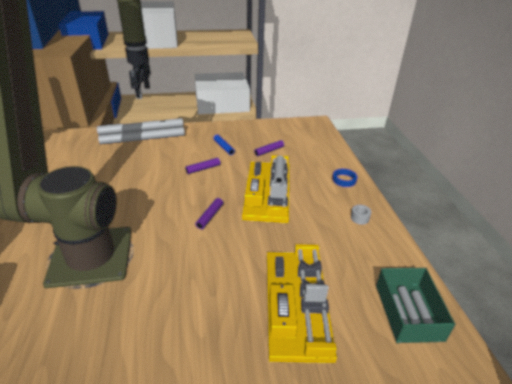

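Candidates: the left fixture (top ~225,165) has a grey tube on it. The right one (~363,168) is empty. The purple and blue rods (147,150; 132,203; 176,228; 256,226), the shelf tubes and the ones in the green bin are decoys. The wheel I want is on the left fixture at ~(238,181), and the dark recess at ~(195,172) is not a wheel. I'll check this in a crop.

Run:
```python
from h import *
p=cv2.imread('pics/top.png'); cv2.imwrite('pics/crop.png',cv2.resize(p[130:205,165:285],None,fx=6,fy=6,interpolation=cv2.INTER_CUBIC))
p,d=cam('top')
r=robot.masks_of('top','tube_end')[0]; P=pts('top',d,r['region']); P=P[P[:,2]>.083]
m=P[:,:2].mean(0); w,v=np.linalg.eigh(np.cov((P[:,:2]-m).T)); a=v[:,1]*np.sign(v[1,1]); print('tube',m,a,np.ptp((P[:,:2]-m)@a),np.percentile((P[:,:2]-m)@a,[0,2,98,100]))
M=np.zeros(d.shape,bool); M[165:200,205:280]=1
Q=pts('top',d,M); Q=Q[(Q[:,2]>.0715)&(Q[:,2]<.09)&(Q[:,0]<.53)]; print('wheel',len(Q),np.round(Q,3))
M[:]=0; M[140:185,235:285]=1
Q=pts('top',d,M); Q=Q[(Q[:,2]>.095)]
n=np.array([a[1],-a[0]])
print('stop',np.round(np.c_[(Q[:,:2]-m)@a,(Q[:,:2]-m)@n,Q[:,2]],3))
```

```text
<stdin>:5: RuntimeWarning: Mean of empty slice.
  ret = um.true_divide(
  avg = a.mean(axis, **keepdims_kw)
<stdin>:5: RuntimeWarning: Degrees of freedom <= 0 for slice
  c *= np.true_divide(1, fact)
  c *= np.true_divide(1, fact)
Traceback (most recent call last):
ValueError: zero-size array to reduction operation maximum which has no identity
```

View pics/crop.png

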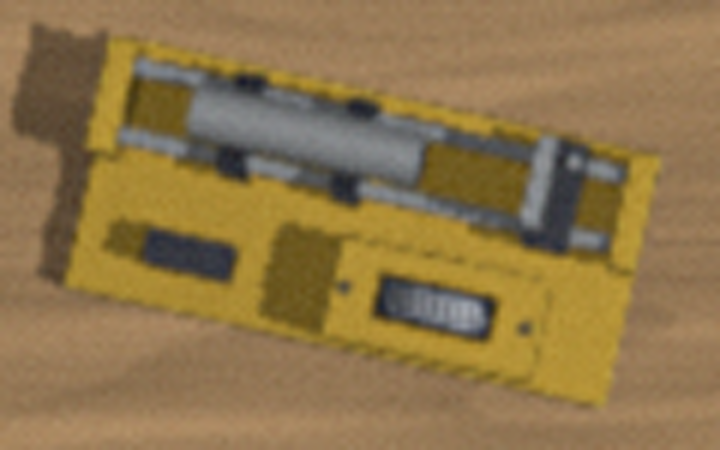

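The crop shows the left fixture holding the steel tube (right end at crop 422,160). The stop plate is at 543,190 and the ridged wheel in its slot at 438,305, which is top-view pixel 238,181. The choice is confirmed.

Create meas.py:
```python
from h import *
def meas(verbose=0):
    p,d=cam('top')
    M=np.zeros(d.shape,bool); M[135:175,185:236]=1
    P=pts('top',d,M); P=P[(P[:,2]>.083)&(P[:,2]<.1)&(P[:,0]>.55)]
    m=P[:,:2].mean(0); w,v=np.linalg.eigh(np.cov((P[:,:2]-m).T)); a=v[:,1]*np.sign(v[1,1]); n=np.array([a[1],-a[0]])
    M[:]=0; M[135:185,200:285]=1
    S=pts('top',d,M); S=S[(S[:,2]>.1)]
    M[:]=0; M[165:200,205:280]=1
    Q=pts('top',d,M); Q=Q[(Q[:,2]>.0725)&(Q[:,2]<.09)&(Q[:,0]<.53)]
    return m,a,n,P,S,Q
```

Run:
```python
from meas import *
m,a,n,P,S,Q=meas()
f=lambda X:np.round(np.c_[(X[:,:2]-m)@a,(X[:,:2]-m)@n,X[:,2]],3)
print(m,a,np.percentile(f(P)[:,0],[0,1,50,99,100]),np.percentile(f(P)[:,1],[0,1,50,99,100]))
print('S',f(S).tolist()); print('Q',len(Q),Q.mean(0),f(Q).tolist())
```

```text
[0.59438043 0.25607594] [0.2349984  0.97199576] [-0.065   -0.063    0.       0.06372  0.066  ] [-0.014 -0.014  0.     0.015  0.015]
S [[-0.129, 0.023, 0.103], [-0.132, 0.024, 0.106], [-0.136, 0.024, 0.106], [-0.127, 0.019, 0.104], [-0.13, 0.019, 0.111], [-0.133, 0.02, 0.107], [-0.136, 0.021, 0.106], [-0.128, 0.015, 0.113], [-0.13, 0.017, 0.104], [-0.134, 0.017, 0.105], [-0.128, 0.012, 0.107], [-0.131, 0.013, 0.107], [-0.134, 0.014, 0.103], [-0.129, 0.009, 0.107], [-0.132, 0.01, 0.106], [-0.135, 0.011, 0.104], [-0.13, 0.006, 0.106], [-0.133, 0.006, 0.11], [-0.136, 0.008, 0.106], [-0.127, 0.002, 0.113], [-0.13, 0.004, 0.101], [-0.134, 0.004, 0.107], [-0.137, 0.005, 0.104], [-0.128, -0.001, 0.105], [-0.131, -0.0, 0.108], [-0.134, 0.0, 0.11], [-0.129, -0.004, 0.108], [-0.132, -0.004, 0.109], [-0.135, -0.003, 0.107], [-0.129, -0.007, 0.107], [-0.132, -0.006, 0.104], [-0.136, -0.006, 0.109], [-0.127, -0.012, 0.11], [-0.13, -0.011, 0.106], [-0.133, -0.01, 0.11], [-0.136, -0.009, 0.108], [-0.128, -0.015, 0.107], [-0.131, -0.014, 0.106], [-0.134, -0.013, 0.105], [-0.128, -0.018, 0.107], [-0.1
[... 2397 characters left out ...]
5], [-0.092, -0.085, 0.079], [-0.095, -0.084, 0.083], [-0.099, -0.084, 0.087], [-0.101, -0.082, 0.078], [-0.105, -0.082, 0.083], [-0.108, -0.081, 0.081], [-0.111, -0.08, 0.076], [-0.114, -0.079, 0.073], [-0.124, -0.077, 0.073], [-0.059, -0.095, 0.074], [-0.076, -0.091, 0.073], [-0.089, -0.088, 0.075], [-0.095, -0.087, 0.074], [-0.099, -0.086, 0.078], [-0.102, -0.086, 0.084], [-0.105, -0.085, 0.077], [-0.108, -0.084, 0.076], [-0.112, -0.084, 0.079], [-0.115, -0.083, 0.073], [-0.086, -0.092, 0.073], [-0.096, -0.09, 0.075], [-0.099, -0.09, 0.074], [-0.125, -0.084, 0.073], [-0.132, -0.082, 0.074], [-0.054, -0.103, 0.073], [-0.104, -0.095, 0.073], [-0.136, -0.088, 0.074], [-0.103, -0.106, 0.073]]
```

Careful with the scale: shifts go in units of 100 mm. That gives: -0.39 m is -3.9, -0.35 m is -3.5.

```bash
python3 -c "
from workcell import robot; print(robot.tip_reach)"
```

```text
0.014
```

{"fn": "move_tool", "kwargs": {"offsets": [[[-0.5, -0.32, 0, 0, 0, 0], [-1, -0.65, 0, 0, 0, 0], [-1.5, -0.97, 0, 0, 0, 0], [-2, -1.3, 0, 0, 0, 0], [-2.5, -1.62, 0, 0, 0, 0], [-3, -1.94, 0, 0, 0, 0], [-3.5, -2.26, 0, 0, 0, 0], [-3.9, -2.6, 0, 0, 0, 0]]], "jaw": 0.0}}

```text
clock: 1.65
eef_pos: [0.4595, 0.2031, 0.2456]
orientation: [0.129, 0.992, 0.0, 0.001]
wrist_force: [0.1, -1.0, 0.2]
opening: -0.002
gripper_force: 0.0
```

Scaled: -0.043 m is -0.43, -0.018 m is -0.18.

{"fn": "move_tool", "kwargs": {"offsets": [[[-0.2, -0.1, 0.2, 0, 0, 0], [-0.43, -0.18, 0.5, 0, 0, 0], [-0.43, -0.18, 0.9, 0, 0, 0], [-0.43, -0.18, 1.25, 0, 0, 0], [-0.43, -0.18, 1.34, 0, 0, 0], [-0.43, -0.18, 1.34, 0, 0, 0]]]}}

```text
clock: 2.4
eef_pos: [0.4947, 0.1764, 0.1114]
orientation: [0.129, 0.992, -0.0, -0.0]
wrist_force: [-0.1, 0.0, 0.8]
opening: -0.001
gripper_force: 0.0
```

Run:
```python
from h import *
p,d=cam('wrist'); q,e=cam('side')
cv2.imwrite('pics/w1.png',np.hstack([cv2.resize(p[...,::-1],(400,300)),cv2.resize(q[150:240,220:340,::-1],(400,300),interpolation=cv2.INTER_CUBIC)]))
```

```text
(no output)
```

View pics/w1.png

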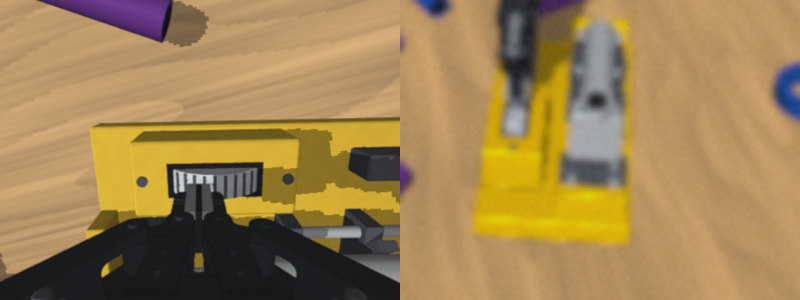

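The tips are above the wheel, a little to its −y side (wrist view: tip at 200,185, wheel spanning 172–255). Next I lower gently.

Scaled: 0.016 m is 0.16, 0.015 m is 0.15.

{"fn": "move_tool", "kwargs": {"offsets": [[[0, 0, 0.08, 0, 0, 0], [0, 0, 0.14, 0, 0, 0], [0, 0, 0.15, 0, 0, 0], [0, 0, 0.16, 0, 0, 0], [0, 0, 0.16, 0, 0, 0]]]}}

```text
clock: 3.12
eef_pos: [0.4944, 0.1763, 0.0956]
orientation: [0.129, 0.992, -0.0, -0.0]
wrist_force: [-1.6, 0.3, 2.0]
opening: -0.0
gripper_force: 1.4
```

Scaled: 0.012 m is 0.12, 0.008 m is 0.08.

{"fn": "move_tool", "kwargs": {"offsets": [[[0, 0.01, 0.015, 0, 0, 0], [0, 0.04, 0.015, 0, 0, 0], [0, 0.08, 0.015, 0, 0, 0], [0, 0.12, 0.015, 0, 0, 0]]]}}

```text
clock: 3.62
eef_pos: [0.4973, 0.188, 0.0958]
orientation: [0.129, 0.992, 0.0, 0.0]
wrist_force: [-5.8, -0.7, 17.4]
opening: 0.0
gripper_force: 8.8
```

Run:
```python
from meas import *
m,a,n,P,S,Q=meas()
s=(S[:,:2]-m)@a; w=(S[:,:2]-m)@n; k=(abs(w)<.03)&(S[:,2]<.115); print(np.percentile(s[k],[0,10,50,90,100]),k.sum())
```

```text
[-0.13006743 -0.12866852 -0.12625653 -0.12149572 -0.12074956] 19
```

Add to meas.py:
```python
m0=np.array([.59438,.25608]); a0=np.array([.235,.972]); n0=np.array([.972,-.235])
def rep():
    m,a,n,P,S,Q=meas()
    f=lambda X:((X[:,:2]-m0)@a0,(X[:,:2]-m0)@n0)
    s,w=f(S); k=(abs(w)<.03)&(S[:,2]<.115)
    t,_=f(P); print('stop',np.round(np.percentile(s[k],[0,10,50,90,100]),4),k.sum(),'tube',np.round([t.min(),t.max()],4),robot.sense()['wrist_force'].round(1))
```

```text
(no output)
```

{"fn": "move_tool", "kwargs": {"offsets": [[[0, 0.04, 0, 0, 0, 0], [0, 0.08, 0, 0, 0, 0], [0, 0.12, 0, 0, 0, 0]]]}}

```text
clock: 4.05
eef_pos: [0.5003, 0.1998, 0.0952]
orientation: [0.129, 0.992, 0.0, -0.0]
wrist_force: [-2.6, 1.1, 9.6]
opening: 0.0
gripper_force: 4.3
```

```bash
python3 -c "from meas import *; rep()"
```

```text
stop [-0.1003 -0.0994 -0.096  -0.0923 -0.0905] 17 tube [-0.0646  0.0653] [-3.6  1.1 10.7]
```

The first stroke moved the stop about 36 mm, leaving about 26 mm. I'll lift, go back, and roll about 15 mm more.

Scaled: -0.02 m is -0.2, -0.016 m is -0.16.

{"fn": "move_tool", "kwargs": {"offsets": [[[0, 0, -0.12, 0, 0, 0], [0, -0.1, -0.12, 0, 0, 0], [0, -0.2, -0.12, 0, 0, 0], [0, -0.2, -0.04, 0, 0, 0], [0, -0.2, 0, 0, 0, 0], [0, -0.16, 0, 0, 0, 0], [0, -0.12, 0, 0, 0, 0], [0, -0.08, 0, 0, 0, 0]]]}}

```text
clock: 5.1
eef_pos: [0.4985, 0.192, 0.0958]
orientation: [0.129, 0.992, 0.0, 0.0]
wrist_force: [-4.5, -0.7, 20.9]
opening: -0.001
gripper_force: 10.4
```

```bash
python3 -c "from meas import *; rep()"
```

```text
stop [-0.0761 -0.0757 -0.0734 -0.071  -0.0705] 4 tube [-0.0567  0.0649] [-5.5  0.7 20.1]
```

{"fn": "move_tool", "kwargs": {"offsets": [[[0, 0, -0.3, 0, 0, 0], [0.5, -0.3, -0.6, 0, 0, 0], [1, -0.3, -1, 0, 0, 0], [1.5, -0.3, -1, 0, 0, 0], [1.5, -0.3, -1, 0, 0, 0]]]}}

```text
clock: 5.78
eef_pos: [0.3416, 0.2008, 0.1934]
orientation: [0.128, 0.992, -0.0, -0.001]
wrist_force: [1.2, 0.5, -0.8]
opening: -0.002
gripper_force: 0.0
```

Run:
```python
from meas import *
rep()
p,d=robot.camera('top'); cv2.imwrite('pics/t2.png',cv2.resize(p[130:205,165:285,::-1],None,fx=6,fy=6,interpolation=cv2.INTER_CUBIC))
```

```text
stop [-0.079  -0.0781 -0.0739 -0.0698 -0.0685] 51 tube [-0.0657  0.0653] [-0.  -0.7 -0.4]
```

View pics/t2.png

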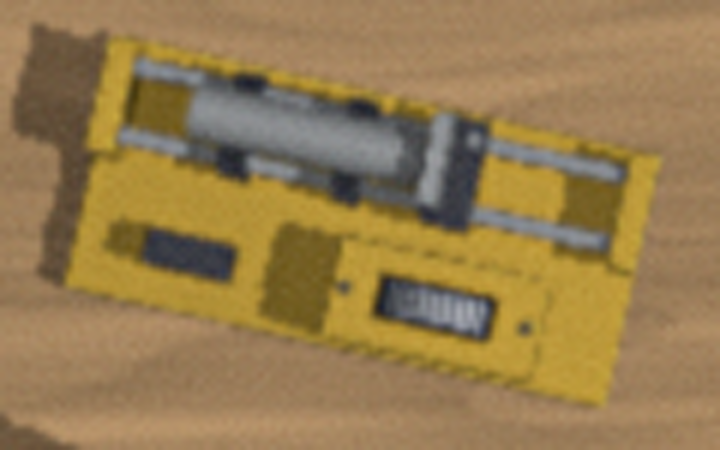

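The stop plate (crop 435,165) is now right at the tube's end (~422,160). The measured gap is about 3–4 mm and the tube hasn't moved. Handing in.

```bash
python3 -c "
from workcell import robot; print(robot.finish_job())"
```

```text
the job is handed in; nothing more can be done
None
```

I rolled the wheel in two strokes and handed the job in with the stop about 3–4 mm from the tube's end; the tube hadn't moved, I didn't touch the empty fixture, and the hand-in returned no verdict.

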